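Square a brass lock plate in the setting jig and lay it in the key-box lid

TASK

Slide the brass lock plate along the bed of the setting jig, without lifting it, until it sits snugly in the jig's corner, against both the end stop and the side rail; press it home gently, do not jam it. Then pick it up from the corner, carry it to the key box and lower it, still held, into the recess of the slanting lid, so that it lies fully down and flat in it. Let go and leave the wax jar, screwdriver and oil bottle where they are.

Things in the scene. Friction and masses are not known exactly. Their poses are not given: they have to be found in the camera images.
- plate_c (a point): centre of the loose brass lock plate, a flat slab 90 (x) x 44 (y) x 8 (z) mm, about 0.26 kg. It starts flat on the jig's white bed, in the channel between the two long rails, within 3 degrees of the corner's x axis, its far end 45 to 100 mm short of the end stop, its side 4 to 10 mm from the side rail. Fingers do not fit on both sides of it there
- corner: dark wooden stops of the setting jig (fixed). Origin: inner corner, at bed height (bed 16 mm above table, plate slides at z = 0). x along the channel to the end stop, y to the side rail, z up. End stop: face x = 0, 16 mm thick, y -58 to 14 mm. Side rail: face y = 0, 14 mm thick, x -270 to 0. Rails stand 8 mm over the bed. Near end of the channel is open. Plate must not push the stops over 40 N
- recess: slanting lid (fixed) of the dark key box, 205 x 170 mm, rising at 25 degrees away from the robot. Origin: centre of the recess floor, about 97 mm above the table. x up the slope, y across, z out of the lid. Recess 95 (x) x 49 (y) mm, 3 mm deep, in pale wood; finger cut-outs on both long sides, x -24 to 24 mm, |y| 20 to 54 mm, 5 mm below the floor. Seated plate: length along x, centre at z = 4 mm
- wax_jar: bystander: closed glass jar, 56 mm in diameter, 60 mm high, standing; origin under its centre
- screwdriver: bystander: screwdriver with red handle, 170 mm long, lying on the table; origin on it
- oil_bottle: bystander: amber bottle, 56 mm in diameter, 170 mm high, standing; origin under its centre
- home (a point): where the plate's centre is when home in the corner: corner x -45, y -22, z 4 mm, same axes as the corner. Home means within 2 mm of both stops and square. Around it (corner x -100 to 0) the bed is only y -40 to -4 mm wide, so fingers can reach down beside the plate, at most 8 mm below the bed, where the base board lies (y -100 to 45 mm)
- window (a point): middle of the 48 mm wide finger window in the side rail (corner x -69 to -21 mm, rail wholly cut away), at bed height; one finger goes in here to grip the home plate across its width
- guard_end (a point): end of the guard rail, on its inner face, at bed height. That rail (face at corner y = -58 mm, 12 mm thick, 8 mm over the bed) runs only from corner x -270 to -105 mm; past its end the jig is open on that side, so the plate can be pushed from there toward the side rail. For corner x below -100 mm the bed fills the channel
Not all that is in view belongs to the job. There is more than one size of the part that bears plate_c; the job needs the largest.

How it is judged:
By the outcome, as a careful person would: the job done as asked, in the order asked, and still so for the second after the job is handed in, with the robot touching nothing.
It also fails if it takes over 72 s, if anything falls off the work surface, if the arm or the gripper's body presses on something with over 40 N, if the wrist force passes 120 N, or if a joint passes its speed limit or range.

ROBOT

A 6-joint arm with a two-finger parallel gripper is mounted at the origin on the work surface. World frame = base frame: x ahead of the robot, y to its left, z up, the work surface at z = 0. Lengths are in mm, angles in degrees, forces in N, time in s.
With the tool pointing down it reaches from about 300 to 850 mm from the base axis. Payload 4.2 kg.
Tool frame: the origin (TCP) lies between the finger pads; the fingertips stand 22 mm ahead of it and the grasp point (between the pads) lies 3 mm ahead of it (env.finger_overhang is the distance from the TCP to the fingertips, in mm); z points along the fingers, y is the line along which they close (so a half turn about z gives the same grasp; the last joint's range is limited). The gripper opens to 91 mm and grips with 3 to 60 N. Pads are 32 mm wide; open, the fingers measure 118 mm over their backs; the gripper's body (76 mm by 178 mm) begins 60 mm behind the grasp point.
Start: joints at [66.75, 18.312, 89.639, -0, 72.044, -1.146], TCP at [216.377, 532.753, 199.676] pointing down, gripper open.
Joint ranges: [-177.97, 177.97], [-48.28, 115.42], [12.27, 149.76], [-77.06, 257.06], [2.81, 150.46], [-146.56, 146.56]. Speed limits (degrees/s): [147.25, 147.25, 180, 180, 180, 180].

INTERFACE

Orientations are given as [roll, pitch, yaw] about the fixed x, y, z axes, in that order (R = Rz(yaw) Ry(pitch) Rx(roll)).
In Python, from workcell import state, cams, ticket, look_for, outline_of, env gives the robot as it stands.
- The arm moves only by the tool servo_tool, never from a script. Its argument "steps" is a list of rows, each a list of 3 entries, a list of its own where there are three numbers: the closure in counts, from 0 (fully open) to 255 (shut), then the shift along the tool's x, y, z in mm, then the turn, a rotation vector about the tool's x, y, z in rad. A call has exactly 10 rows; each row shifts and turns the commanded pose from where the row before left it, along the tool's axes as they then stand; what a row does not reach is not made up. A row lasts 1/10 s, in which the tool goes at most 50 mm and 8.59 degrees, less where a joint would pass 70% of its speed; a pose out of reach is approached as far as the arm can. A call with a gripper value outside its range is refused whole. The fingers move at their own pace and stop on an object; "squeeze" is the grip in N (left out, the last holds). Time passes only in rows, so rows that do not move let the fingers close, or fill a call up. It gives the time, the measured TCP pose, the force, the opening and the grip force at its end, in the units of the state.
- state(): the state, without advancing time (a new reading comes with each control period).
- cams.grab_frame(name): name is "scene" or "top"; returns a dict with "color" (384x512x3 uint8, red, green, blue), "z_map" (384x512 float32, mm along the optical axis (not along the pixel's ray), 0 where there is no reading), "fovy" (degrees; the focal length in pixels is half the picture's height over the tangent of half this angle, whatever the lens; pixels are square), "cx", "cy" (the principal point, pixels), "eye" and "rotation" of the camera in the world. Camera axes: x right, y up, looking along -z (the intrinsics and any distortion apply to the point x, -y, -z); pixel columns grow to the right and rows downward; lengths in mm; the calibration is good to about 2 mm. A picture is of the moment at which its call begins.
- ticket.job_done(): hands the job in; it is judged then, once.
Trained networks look in a picture, given as the dict that the camera call returned (one of the last four; its "shot" number tells which), for a name from the list of things; names that differ only in an ending like _2 or _b are one class to them, and where a whole thing is asked for, a point or a joint stands for the part that bears it (a point fixed in the world has none). Each returns a list of dicts, best first, with "confidence" (0 to 1); they miss things now and then, are a little off and sometimes report something else, mostly with a low value. They report only what shows in the picture. A call takes as long as a camera call. They do not tell look-alikes from the thing itself.
- look_for(picture, thing): "at" ([column, row] in pixels, amid what is visible of it).
- outline_of(picture, thing): "pixels" (384x512 bool, what is visible of it) and "at" ([column, row] in pixels, amid what is visible of it).
The state is a dict: "time_s": time; "qpos": joint angles; "qvel": joint speeds; "effort": joint torques, N m; "ee_pos": TCP position; "ee_rot": TCP orientation; "force": force on the tool from outside, world axes, zero at the start; "torque": the same for the moment, N m; "gripper_width": finger opening in mm; "gripper_force": force on a finger pad.
Only numpy, scipy, OpenCV 4.12 (cv2) and the standard library are available. Lean on these libraries where they do the work, as an engineer would, in place of code of your own. Each camera call takes 0.05 s, during which the arm holds its last target. There are 200 camera calls.

## Working session

There is one attempt and no reset: what is moved stays moved. The work goes in short steps, Python scripts to look and compute and a tool call to move; the robot and the scene stay as the last step left them, time stands still between calls to the robot, and variables do not carry over. Pictures are saved under pics/ and viewed, at most 10 in all, crops included, and the job is handed in when it is done.

Besides the shell and the picture viewer there is one more tool, called after "Request:" by a JSON object that holds its "op" and its "data", one argument or row to a line. servo_tool: Moves the arm, as the interface text tells. Its arguments: {"type":"object","properties":{"steps":{"type":"array","items":{"type":"array"}},"squeeze":{"type":"number"}},"required":["steps"]}

```bash
mkdir -p pics; ls
cat > h.py <<'E'
import numpy as np, cv2
from workcell import state, cams, ticket, look_for, outline_of, env
def cam(p):
    f=p["color"].shape[0]/2/np.tan(np.radians(p["fovy"]/2)); return f,p["cx"],p["cy"],np.array(p["eye"]),np.array(p["rotation"])
def pts(p,uv,z=None):
    "world points of pixels; depth from z_map or intersect plane z"
    f,cx,cy,e,R=cam(p); uv=np.atleast_2d(uv).astype(float)
    d=np.c_[(uv[:,0]-cx)/f,-(uv[:,1]-cy)/f,-np.ones(len(uv))]
    if z is None:
        k=p["z_map"][uv[:,1].round().astype(int),uv[:,0].round().astype(int)]
        return e+(d*k[:,None])@R.T
    w=d@R.T
    return e+w*((z-e[2])/w[:,2])[:,None]
def save(p,name,crop=None,s=1):
    im=p["color"][:,:,::-1]
    if crop: im=im[crop[1]:crop[3],crop[0]:crop[2]]
    cv2.imwrite("pics/"+name,cv2.resize(im,None,fx=s,fy=s,interpolation=cv2.INTER_CUBIC))
E
python3 - <<'E'
from h import *
for n in("top","scene"):
    p=cams.grab_frame(n); save(p,n+"1.png",s=1.5)
    print(n,p["fovy"],p["cx"],p["cy"],p["eye"],np.round(p["rotation"],3).tolist(),[k for k in p])
    for t in ["plate_c","corner","recess","wax_jar","screwdriver","oil_bottle","home","window","guard_end"]:
        try:
            for r in look_for(p,t)[:3]: print(t,np.round(r["at"],1),round(r["confidence"],2),np.round(pts(p,r["at"]),0))
        except Exception as ex: print(t,ex)
E
```

```text
pics
top 49.63311989449898 256.4573297872411 196.7204328230296 [ 407.10876043  -65.35949125 1328.86622766] [9.49, -0.925, -90.216] ['color', 'z_map', 'fovy', 'cx', 'cy', 'eye', 'rotation', 'shot']
plate_c [363.5 257.8] 0.78 [122512. 122040. 123434.]
plate_c [299.6 227.3] 0.59 [119463. 118991. 120385.]
plate_c [352.  225.5] 0.5 [123164. 122691. 124085.]
corner [285.  231.5] 0.89 [120366. 119894. 121288.]
recess [149.6 191.9] 0.6 [109562. 109089. 110483.]
wax_jar [287.7 227.7] 0.64 [119808. 119336. 120730.]
wax_jar [226.4 184.3] 0.55 [116488. 116016. 117410.]
screwdriver [221.9 260.4] 0.58 [115717. 115244. 116639.]
oil_bottle [227.4 145.8] 0.92 [111607. 111135. 112529.]
home [294.1 231.4] 0.9 [119873. 119400. 120794.]
window [283.9 229.8] 0.68 [120353. 119880. 121275.]
window [222.  179.6] 0.35 [115913. 115441. 116835.]
guard_end [290.3 230.6] 0.59 [120266. 119793. 121188.]
scene 47.24498678420273 256.68712136682336 183.79702319793125 [ 909.97727182 -621.50788619  886.41590488] [38.179, 0.39, 26.025] ['color', 'z_map', 'fovy', 'cx', 'cy', 'eye', 'rotation', 'shot']
plate_c [147.2 303.3] 0.75 [-31920. -33451. -31943.]
plate_c [ 99.8 296.2] 0.69 [-36142. -37673. -36165.]
plate_c [186.3 235.1] 0.65 [-31373. -32905. -31397.]
recess [299.4 106.4] 0.9 [-24791. -26323. -24815.]
wax_jar [286.1 181.9] 0.92 [-23827. -25358. -23850.]
screwdriver [181.2 248.8] 0.2 [-31085. -32617. -31109.]
screwdriver [287.8 182.7] 0.17 [-23718. -25250. -23742.]
oil_bottle [323.4 188.1] 0.64 [-19033. -20565. -19057.]
home [198.3 229.9] 0.88 [-30690. -32221. -30713.]
window [181.7 252.1] 0.85 [-30881. -32412. -30905.]
guard_end [178.9 243.1] 0.62 [-31638. -33169. -31662.]
```

```bash
sed -i 's/np.array(p\["rotation"\])$/Rot.from_euler("xyz",p["rotation"],degrees=True).as_matrix()/; 1a from scipy.spatial.transform import Rotation as Rot' h.py
python3 - <<'E'
from h import *
for n in("top","scene"):
    p=cams.grab_frame(n)
    for t in ["plate_c","corner","recess","wax_jar","screwdriver","oil_bottle","home","window","guard_end"]:
        for r in look_for(p,t)[:3]: print(n,t,np.round(r["at"],1),round(r["confidence"],2),np.round(pts(p,r["at"]),0))
s=state();print(s["ee_pos"],s["ee_rot"],s["gripper_width"],env.finger_overhang)
E
```

```text
top plate_c [350.8 223.6] 0.77 [[ 541. -391.    3.]]
top plate_c [299.2 224.6] 0.59 [[ 536. -222.   27.]]
top plate_c [363.  255.5] 0.47 [[ 439. -424.    7.]]
top corner [287.3 227.3] 0.57 [[ 528. -184.   22.]]
top corner [299.2 229.1] 0.45 [[ 521. -221.   25.]]
top recess [152.3 194.7] 0.63 [[619. 226.  98.]]
top recess [286.6 227.1] 0.36 [[ 528. -182.   22.]]
top wax_jar [225.2 180.7] 0.69 [[670.  11.  58.]]
top screwdriver [223.9 264.1] 0.82 [[414.  15.  20.]]
top oil_bottle [225.9 147.8] 0.72 [[758.   6. 123.]]
top home [292.3 229.8] 0.58 [[ 520. -200.   18.]]
top window [288.2 229.3] 0.63 [[ 521. -187.   22.]]
top guard_end [290.2 227.2] 0.85 [[ 528. -193.   22.]]
scene plate_c [143.6 303.9] 0.97 [[ 528. -394.    6.]]
scene plate_c [100.5 297.1] 0.71 [[ 436. -422.    7.]]
scene plate_c [186.3 234.5] 0.68 [[ 527. -218.   25.]]
scene corner [194.9 229.7] 0.6 [[ 536. -196.   19.]]
scene recess [302. 105.] 0.87 [[628. 216. 107.]]
scene wax_jar [288.3 180.5] 0.73 [[684.   3.  59.]]
scene screwdriver [203.8 155.4] 0.64 [[441.   8.  27.]]
scene oil_bottle [322.7 189.6] 0.6 [[774. -16.  96.]]
scene home [196.2 226.7] 0.97 [[ 537. -190.   26.]]
scene window [195.9 232. ] 0.61 [[ 541. -200.   19.]]
scene guard_end [178.6 248.5] 0.89 [[ 531. -257.   24.]]
[216.38285303 532.75367414 199.68546778] [1.79992628e+02 1.93138595e-04 1.57896464e+02] 91.21875114614355 22.0
```

View pics/top1.png

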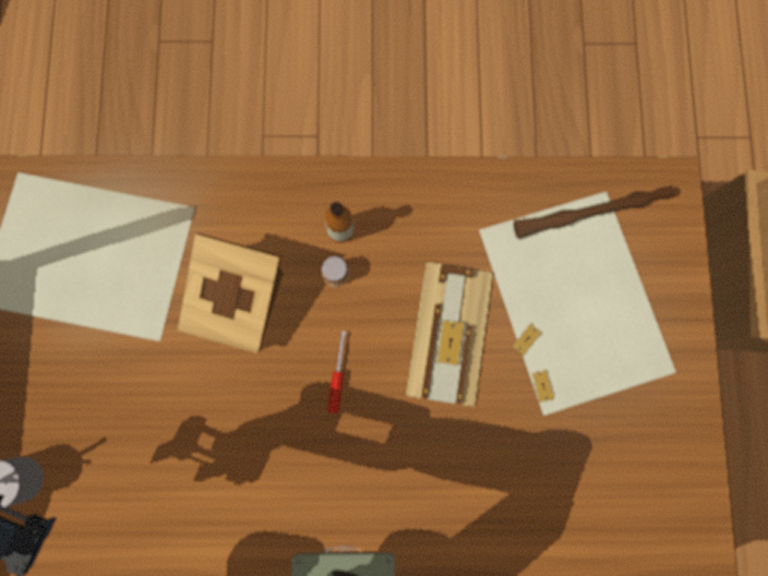

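View pics/scene1.png

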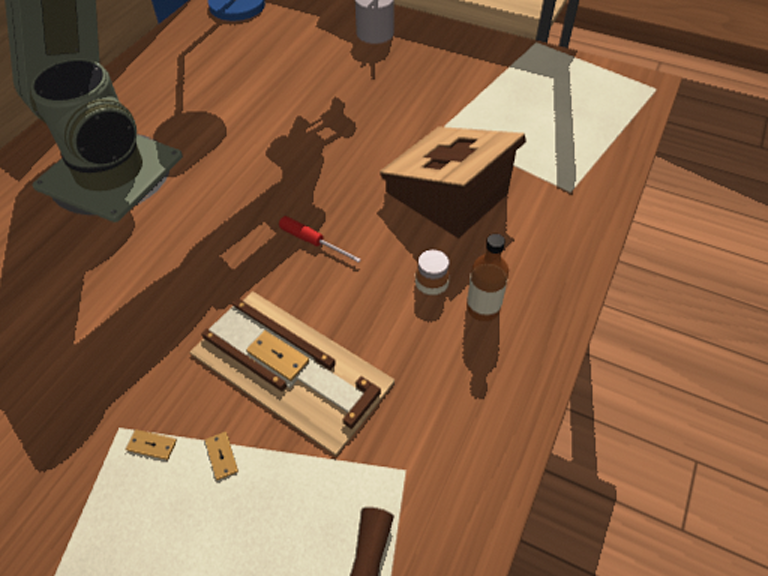

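Run:
```python
from h import *
p=cams.grab_frame("top"); q=cams.grab_frame("scene")
np.savez("f.npz",**{k+a:np.array(d[k]) for d,a in((p,"p"),(q,"q")) for k in d})
a=cv2.resize(p["color"][170:275,265:335,::-1],None,fx=5.5,fy=5.5,interpolation=cv2.INTER_CUBIC)
b=cv2.resize(q["color"][185:310,120:270,::-1],None,fx=2.7,fy=4.62*1,interpolation=cv2.INTER_CUBIC)
b=cv2.resize(q["color"][190:310,120:268,::-1],None,fx=2.8,fy=2.8,interpolation=cv2.INTER_CUBIC)
h=a.shape[0]; b=cv2.copyMakeBorder(b,0,h-b.shape[0],0,0,cv2.BORDER_CONSTANT)
im=np.hstack([a,b]);print(im.shape);cv2.imwrite("pics/crop.png",im)
for d,crop in((p,(340,200,380,285)),):
  pass
for n,d in(("top",p),("scene",q)):
  for r in outline_of(d,"plate_c"):
    m=r["pixels"]; v,u=np.nonzero(m); w=pts(d,np.c_[u,v]); 
    g=pts(d,np.c_[u,v],np.median(w[:,2])); (c,s,an)=cv2.minAreaRect(g[:,:2].astype(np.float32)); print(n,round(r["confidence"],2),np.round(r["at"]),np.round(c,1),np.round(s,1),round(an,1),m.sum(),np.median(w[:,2]))
```

```text
(578, 799, 3)
top 0.84 [300. 228.] [ 526.2 -225. ] [46.3 91.4] 81.4 413 23.63443541650986
top 0.7 [362. 257.] [ 436.4 -421.7] [64.2 33.6] 13.1 206 4.771200888124326
top 0.59 [352. 222.] [ 534.5 -390.2] [31.5 63.3] 48.6 186 5.3414288181290885
scene 0.93 [102. 296.] [ 435.1 -419.3] [65.2 35.2] 12.0 458 7.04035856950145
scene 0.91 [147. 303.] [ 534.9 -389. ] [35.7 67.1] 51.9 467 7.1461816116142245
```

View pics/crop.png

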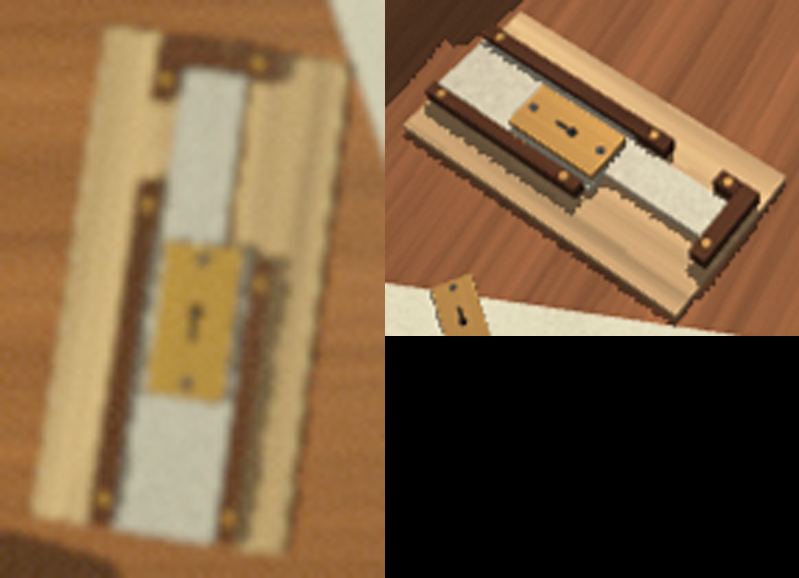

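Three plates show in top: (300,228) on the jig, about 90x44; (362,257) and (352,222) on the cloth, both about 65x33. The jig one is the largest and lies in the channel, and the crop confirms it. Side rail is on the left, guard rail on the right, end stop at the far end. Now I'll fit the corner, plate and recess poses.

```bash
cat > fit.py <<'E'
from h import *
from scipy.optimize import minimize
def proj(p,w):
    f,cx,cy,e,R=cam(p); c=(np.atleast_2d(w)-e)@R
    return np.c_[cx+f*c[:,0]/-c[:,2],cy-f*c[:,1]/-c[:,2]]
def rect(x0,x1,y0,y1,z): return np.array([[x0,y0,z],[x1,y0,z],[x1,y1,z],[x0,y1,z]],float)
def corner_T(q): return Rot.from_euler("z",q[2],degrees=True).as_matrix(),np.array([q[0],q[1],16.])
def box(x0,x1,y0,y1,z0,z1):
    b=rect(x0,x1,y0,y1,z0); return np.r_[b,b+[0,0,z1-z0]]
def shapes(q):
    R,t=corner_T(q); W=lambda a:a@R.T+t
    L=[(0,W(rect(-285,30,-110,55,-8)))]            # placeholder surround
    L+=[(1,W(rect(-270,-100,-58,0,0))),(1,W(rect(-100,0,-40,-4,0)))]
    Rp=Rot.from_euler("z",q[5],degrees=True).as_matrix()
    for b in[box(-270,-69,0,14,0,8),box(-21,0,0,14,0,8),box(0,16,-58,14,0,8),box(-270,-105,-70,-58,0,8)]: L.append((2,W(b)))
    L.append((3,W(box(-45,45,-22,22,0,8)@Rp.T+[q[3],q[4],0])))
    return L
def lidT(q):
    return Rot.from_euler("z",q[3],degrees=True).as_matrix()@Rot.from_euler("y",-25,degrees=True).as_matrix(),np.array(q[:3])
def lshapes(q):
    R,t=lidT(q); W=lambda a:a@R.T+t
    return [(0,W(rect(-80,80,-70,70,3))),(1,W(rect(-47.5,47.5,-24.5,24.5,3))),(1,W(rect(-24,24,-54,54,3)))]
S=6
def cost(q,p,sh,box):
    u0,v0,u1,v1=box
    lab=np.full(((v1-v0)*S,(u1-u0)*S),9,np.uint8)
    for k,w in sh(q):
        h=cv2.convexHull(((proj(p,w)-[u0-.5,v0-.5])*S*16).astype(np.int32)); cv2.fillConvexPoly(lab,h,int(k),shift=4)
    c=p["color"][v0:v1,u0:u1].astype(float); ks=[k for k in range(4) if (lab==k).any()]
    A=np.stack([cv2.resize((lab==k).astype(np.float32),(u1-u0,v1-v0),interpolation=cv2.INTER_AREA).ravel() for k in ks],1)
    m=A.sum(1)>.99; A=A[m]; y=c.reshape(-1,3)[m]
    x=np.linalg.lstsq(A,y,rcond=None)[0]; return np.abs(y-A@x).mean()
def fit(p,sh,q0,box,steps):
    q=np.array(q0,float)
    for s in(1,.4):
        r=minimize(cost,q,args=(p,sh,box),method="Nelder-Mead",options=dict(initial_simplex=np.vstack([q]+[q+s*np.eye(len(q))[i]*steps[i] for i in range(len(q))]),maxfev=700,xatol=.02,fatol=1e-4)); q=r.x
    return q,r.fun
E
cat > r1.py <<'E'
from fit import *
d=np.load("f.npz")
for a,bj,bl in(("p",(255,165,340,280),(115,150,190,240)),("q",(115,175,275,315),(245,80,360,160))):
    p={k[:-1]:d[k] for k in d if k[-1]==a}
    q,f=fit(p,shapes,[628,-193,-8,-115,-28,0],bj,[12,12,4,12,5,3]); print(a,np.round(q,2),round(f,2))
    q,f=fit(p,lshapes,[620,222,97,-10],bl,[10,10,5,4]); print(" lid",np.round(q,2),round(f,2))
    z=p["z_map"]; v,u=np.mgrid[bl[1]:bl[3],bl[0]:bl[2]]; w=pts(p,np.c_[u.ravel(),v.ravel()])
    R,t=lidT(q); l=(w-t)@R; m=(abs(l[:,0])<80)&(abs(l[:,1])<70)&((abs(l[:,1])>58)|(abs(l[:,0])>52)); print("  lid plane dz",np.median(l[m,2])-3)
E
python3 r1.py
```

```text
p [ 677.21 -220.05   -9.38 -147.15  -29.13    8.85] 17.0
 lid [615.62 228.28 101.53 -16.58] 6.52
  lid plane dz -5.551331768776879
q [ 701.41 -196.79   -9.26  -65.95  -74.31   -9.51] 37.15
 lid [616.94 227.63 101.86 -16.4 ] 8.35
  lid plane dz -50.879580239255525
```

```bash
cat > r1.py <<'E'
from fit import *
d=np.load("f.npz")
c0=None
for a,bj,bl in(("p",(255,165,340,280),(115,150,190,240)),("q",(115,175,275,315),(245,80,360,160))):
    p={k[:-1]:d[k] for k in d if k[-1]==a}
    if c0 is None:
        uv=np.array([[178,75],[115,520],[162,185],[196,320]])/5.5+[265,170]; w=pts(p,uv,24); print(np.round(w,1)); c0=w
    yaw=np.degrees(np.arctan2(*(c0[0]-c0[1])[[1,0]])); Ry=Rot.from_euler("z",yaw,degrees=True).as_matrix(); pl=(c0[3]-c0[0])@Ry
    best=min((fit(p,shapes,[c0[0,0]+dx,c0[0,1]+dy,yaw,pl[0]-dx,pl[1],0],bj,[s*6,s*6,2,s*6,3,2]) for dx,dy,s in((0,0,1),(5,3,-1),(-5,-3,1))),key=lambda r:r[1])
    print(a,np.round(best[0],2),round(best[1],2))
    z=96.
    v,u=np.mgrid[bl[1]:bl[3],bl[0]:bl[2]]; w=pts(p,np.c_[u.ravel(),v.ravel()])
    for it in range(3):
        q,f=fit(p,lambda q:lshapes([q[0],q[1],z,q[2]]),[618,226,-15],bl,[5,5,3]); 
        R,t=lidT([q[0],q[1],z,q[2]]); l=(w-t)@R; m=(abs(l[:,0])<80)&(abs(l[:,1])<70)&((abs(l[:,1])>58)|(abs(l[:,0])>52))&(abs(l[:,2])<20)
        A=np.c_[l[m,:2],np.ones(m.sum())]; pf=np.linalg.lstsq(A,l[m,2],rcond=None)[0]
        print("  lid",np.round(q,2),z,round(f,2),"plane",np.round(np.degrees(pf[:2]),2),pf[2]-3); z+=(pf[2]-3)/np.cos(np.radians(25))
E
python3 r1.py
```

```text
[[ 667.6 -218.7   24. ]
 [ 411.5 -177.9   24. ]
 [ 602.7 -208.1   24. ]
 [ 524.5 -226.1   24. ]]
p [ 676.85 -219.68   -9.19 -147.2   -30.75    1.26] 16.78
  lid [616.47 229.74 -16.42] 96.0 6.37 plane [ 0.04 -0.14] 0.18125541639753928
  lid [616.36 229.69 -16.15] 96.1999932241454 6.37 plane [ 0.04 -0.25] -0.048466646951758285
  lid [616.45 229.64 -16.43] 96.14651619609268 6.37 plane [ 0.04 -0.14] 0.041958999154882104
q [ 675.17 -218.02   -9.2  -146.78  -31.33    2.12] 30.63
  lid [614.27 233.6  -16.53] 96.0 8.24 plane [-0.11  0.15] 2.3204699574962797
  lid [615.34 230.98 -16.59] 98.56035531271722 8.24 plane [-0.11  0.15] 0.729543435498095
  lid [615.58 230.09 -16.46] 99.36531743036986 8.25 plane [-0.09  0.05] 0.17493977572564612
```

```bash
cat > plan.py <<'E'
from h import *
C=np.array([676,-219,16.]); CY=-9.2
def Rz(a): return Rot.from_euler("z",a,degrees=True).as_matrix()
FLIP=np.diag([-1.,1,-1])          # tool x=-x, y=+y, z=-z of a frame
CR=Rz(CY)
def tgt(c): return C+CR@np.array(c,float), CR@FLIP
def plan(p,R,n):
    s=state(); P=np.array(s["ee_pos"]); A=Rot.from_euler("xyz",s["ee_rot"],degrees=True)
    rv=(A.inv()*Rot.from_matrix(R)).as_rotvec(); d=np.array(p)-P
    print("t",s["time_s"],"dist",round(np.linalg.norm(d),1),"rv",np.round(rv,3),"force",np.round(s["force"],1),"w",round(s["gripper_width"],1))
    for i in range(n):
        B=(A*Rot.from_rotvec(rv*i/n)).as_matrix(); print(np.round(B.T@d/n,1).tolist(),np.round(rv/n,4).tolist())
def where():
    s=state(); A=Rot.from_euler("xyz",s["ee_rot"],degrees=True).as_matrix()
    print("t",round(s["time_s"],2),"corner",np.round(CR.T@(np.array(s["ee_pos"])-C),1),"rot err",np.round(Rot.from_matrix((CR@FLIP).T@A).as_rotvec(),4),"F",np.round(CR.T@np.array(s["force"]),1),"w",round(s["gripper_width"],1),"g",s["gripper_force"])
E
python3 -c "
from plan import *
plan(*tgt([-222,-30,100]),20)"
```

```text
t 2.2 dist 786.7 rv [ 0.     0.    -0.225] force [-0.1  0.   0.6] w 91.2
[-25.0, -30.1, 4.2] [0.0, 0.0, -0.0113]
[-24.6, -30.4, 4.2] [0.0, 0.0, -0.0113]
[-24.3, -30.7, 4.2] [0.0, 0.0, -0.0113]
[-23.9, -30.9, 4.2] [0.0, 0.0, -0.0113]
[-23.6, -31.2, 4.2] [0.0, 0.0, -0.0113]
[-23.2, -31.5, 4.2] [0.0, 0.0, -0.0113]
[-22.9, -31.7, 4.2] [0.0, 0.0, -0.0113]
[-22.5, -32.0, 4.2] [0.0, 0.0, -0.0113]
[-22.1, -32.2, 4.2] [0.0, 0.0, -0.0113]
[-21.8, -32.5, 4.2] [0.0, 0.0, -0.0113]
[-21.4, -32.7, 4.2] [0.0, 0.0, -0.0113]
[-21.0, -33.0, 4.2] [0.0, 0.0, -0.0113]
[-20.7, -33.2, 4.2] [0.0, 0.0, -0.0113]
[-20.3, -33.4, 4.2] [0.0, 0.0, -0.0113]
[-19.9, -33.7, 4.2] [0.0, 0.0, -0.0113]
[-19.5, -33.9, 4.2] [0.0, 0.0, -0.0113]
[-19.1, -34.1, 4.2] [0.0, 0.0, -0.0113]
[-18.8, -34.3, 4.2] [0.0, 0.0, -0.0113]
[-18.4, -34.5, 4.2] [0.0, 0.0, -0.0113]
[-18.0, -34.7, 4.2] [0.0, 0.0, -0.0113]
```

Request:
{"op": "servo_tool", "data": {
  "steps": [
    [216, [-25, -30, 4], [0, 0, -0.011]],
    [216, [-25, -30, 4], [0, 0, -0.011]],
    [216, [-24, -31, 4], [0, 0, -0.011]],
    [216, [-24, -31, 4], [0, 0, -0.011]],
    [216, [-24, -31, 4], [0, 0, -0.011]],
    [216, [-23, -32, 4], [0, 0, -0.011]],
    [216, [-23, -32, 4], [0, 0, -0.011]],
    [216, [-22, -32, 4], [0, 0, -0.011]],
    [216, [-22, -32, 4], [0, 0, -0.011]],
    [216, [-22, -32, 4], [0, 0, -0.011]]
  ],
  "squeeze": 10
}}

```text
time_s: 3.2
ee_pos: [334.3, 158.4, 159.8]
ee_rot: [180.0, 0.1, 164.2]
force: [0.6, 1.0, -0.1]
gripper_width: 15.3
gripper_force: 0.0
```

Request:
{"op": "servo_tool", "data": {
  "steps": [
    [216, [-21, -33, 4], [0, 0, -0.011]],
    [216, [-21, -33, 4], [0, 0, -0.011]],
    [216, [-21, -33, 4], [0, 0, -0.011]],
    [216, [-20, -33, 4], [0, 0, -0.011]],
    [216, [-20, -34, 4], [0, 0, -0.011]],
    [216, [-20, -34, 4], [0, 0, -0.011]],
    [216, [-19, -34, 4], [0, 0, -0.011]],
    [216, [-19, -34, 4], [0, 0, -0.011]],
    [216, [-18, -35, 4], [0, 0, -0.011]],
    [216, [0, 0, 0], [0, 0, 0]]
  ]
}}

```text
time_s: 4.2
ee_pos: [440.3, -180.2, 123.4]
ee_rot: [-179.9, 0.1, 169.7]
force: [-0.6, 0.2, 0.7]
gripper_width: 13.8
gripper_force: 0.0
```

```bash
python3 -c "
from plan import *
where();plan(*tgt([-222,-30,50]),1)"
```

```text
t 4.2 corner [-238.9    0.6  107.4] rot err [ 0.0014 -0.0018  0.0201] F [-0.7  0.1  0.7] w 13.8 g 0.0
t 4.2 dist 67.2 rv [-0.001  0.002 -0.02 ] force [-0.6  0.2  0.7] w 13.8
[-17.4, -30.2, 57.4] [-0.0014, 0.0018, -0.0201]
```

Request:
{"op": "servo_tool", "data": {
  "steps": [
    [216, [-6, -10, 5], [0, 0, -0.01]],
    [216, [-6, -10, 5], [0, 0, -0.01]],
    [216, [-5, -11, 10], [0, 0, 0]],
    [216, [0, 0, 15], [0, 0, 0]],
    [216, [0, 0, 15], [0, 0, 0]],
    [216, [0, 0, 15], [0, 0, 0]],
    [216, [0, 0, 10], [0, 0, 0]],
    [216, [0, 0, 5], [0, 0, 0]],
    [216, [0, 0, 2], [0, 0, 0]],
    [216, [0, 0, 0], [0, 0, 0]]
  ]
}}

```text
time_s: 5.2
ee_pos: [450.5, -209.7, 41.7]
ee_rot: [-180.0, 0.0, 171.0]
force: [0.5, -0.8, -0.2]
gripper_width: 14.0
gripper_force: 0.0
```

Run:
```python
from plan import *
where()
p=cams.grab_frame("top"); q=cams.grab_frame("scene")
a=cv2.resize(p["color"][170:275,265:335,::-1],None,fx=5.5,fy=5.5,interpolation=cv2.INTER_CUBIC)
b=cv2.resize(q["color"][185:325,100:250,::-1],None,fx=2.7,fy=2.7,interpolation=cv2.INTER_CUBIC)
b=cv2.copyMakeBorder(b,0,a.shape[0]-b.shape[0],0,0,cv2.BORDER_CONSTANT)
cv2.imwrite("pics/c2.png",np.hstack([a,b]))
```

```text
t 5.2 corner [-224.1  -26.9   25.7] rot err [ 0.     -0.0003 -0.004 ] F [ 0.6 -0.7 -0.2] w 14.0 g 0.0
```

View pics/c2.png

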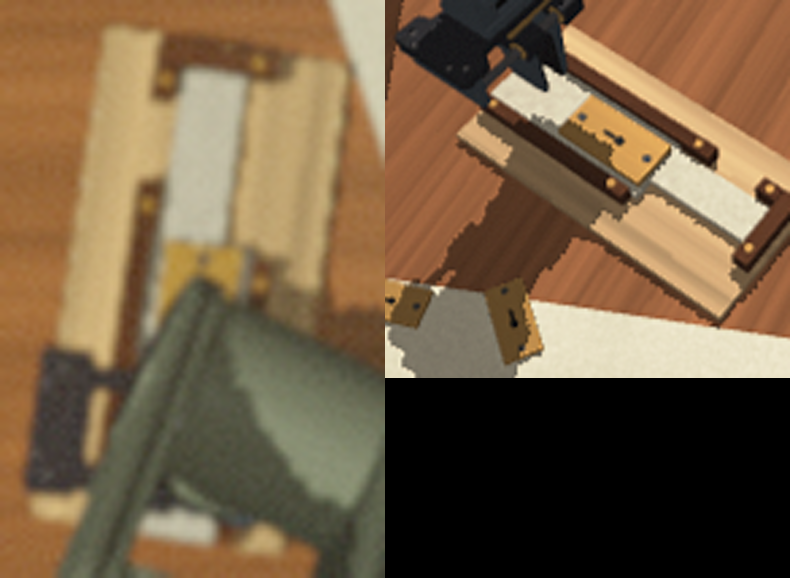

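Request:
{"op": "servo_tool", "data": {
  "steps": [
    [216, [-8, -1, 0], [0, 0, 0.002]],
    [216, [-6, -1, 0], [0, 0, 0.002]],
    [216, [-6, 0, 0], [0, 0, 0]],
    [216, [-10, 0, 0], [0, 0, 0]],
    [216, [-12, 0, 0], [0, 0, 0]],
    [216, [-12, 0, 0], [0, 0, 0]],
    [216, [-12, 0, 0], [0, 0, 0]],
    [216, [-12, 0, 0], [0, 0, 0]],
    [216, [-10, 0, 0], [0, 0, 0]],
    [216, [-6, 0, 0], [0, 0, 0]]
  ]
}}

```text
time_s: 6.3
ee_pos: [544.0, -226.8, 41.5]
ee_rot: [180.0, 0.0, 170.8]
force: [0.0, -0.6, -0.6]
gripper_width: 14.0
gripper_force: 0.0
```

```bash
cat > look.py <<'E'
from plan import *
import fit,sys
where()
for a,bj in(("top",(255,165,340,280)),("scene",(115,175,275,315))):
    if a not in sys.argv[1]: continue
    p=cams.grab_frame(a)
    if "save" in sys.argv: 
        np.savez("g_%s.npz"%a,**{k:np.array(p[k]) for k in p})
    # yellow plate pixels inside the jig
    hsv=cv2.cvtColor(p["color"],cv2.COLOR_RGB2HSV).astype(int)
    m=outline_of(p,"plate_c")
    for r in m:
        v,u=np.nonzero(r["pixels"]); g=(pts(p,np.c_[u,v],24.)-C)@CR
        if -200<g[:,0].mean()<10: print(a,"plate x",np.round(np.percentile(g[:,0],[.5,50,99.5]),1),"y",np.round(np.percentile(g[:,1],[.5,50,99.5]),1),cv2.minAreaRect(g[:,:2].astype(np.float32)))
E
python3 look.py topscene save
```

```text
t 6.3 corner [-129.1  -28.8   25.5] rot err [-0.     -0.0004 -0.    ] F [ 0.1 -0.6 -0.6] w 14.0 g 0.0
top plate x [-146.2 -113.4  -83.8] y [-211.5 -188.7 -170.1] ((-114.95147705078125, -187.5560760498047), (31.131580352783203, 63.452571868896484), 58.93354797363281)
scene plate x [-136.7 -105.2  -74.3] y [-220.5 -194.8 -168.4] ((-105.91810607910156, -194.33067321777344), (30.735506057739258, 64.16371154785156), 58.463863372802734)
scene plate x [-184.5 -126.7 -102.1] y [-51.1 -33.2  -6.5] ((-144.18936157226562, -28.420289993286133), (45.39716720581055, 84.4452896118164), 89.87418365478516)
scene plate x [-229.6 -196.9 -164.9] y [-261.  -239.  -217.1] ((-196.93325805664062, -239.30447387695312), (64.1302719116211, 30.916540145874023), 20.896209716796875)
```

Run:
```python
from plan import *
q=cams.grab_frame("scene"); save(q,"c3.png",(90,150,260,300),4)
```

```text
(no output)
```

View pics/c3.png

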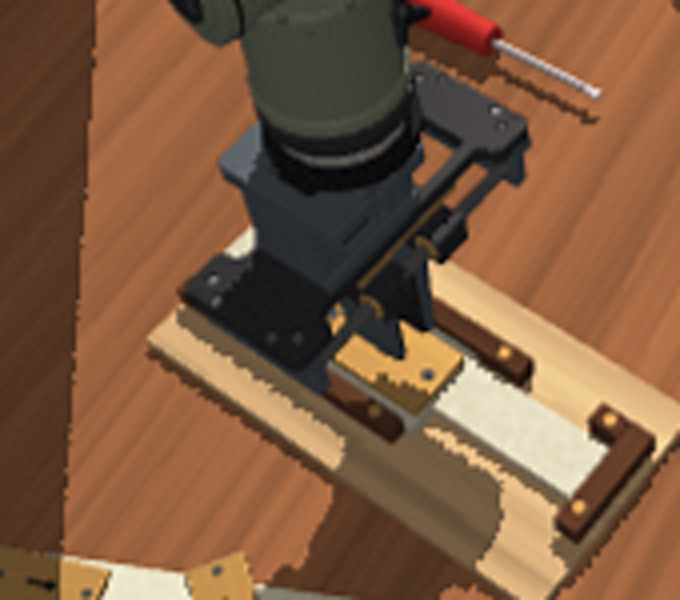

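Run:
```python
from plan import *
d=np.load("g_scene.npz"); p={k:d[k] for k in d}
for n,c in dict(tipR=(398,345),tipR2=(385,338),tipL=(425,318),plate=(440,350),plate2=(410,375),bed=(500,400),plate3=(350,350),fing=(395,300),back=(335,325)).items():
    uv=np.array(c)/4+[90,150]-.4; w=pts(p,uv); print(n,np.round((w-C)@CR,1))
```

```text
tipR [[-114.1  -41.9   59.5]]
tipR2 [[-116.5  -47.2   71.4]]
tipL [[-114.9  -19.    56.1]]
plate [[-118.1  -10.6    8.3]]
plate2 [[-121.1  -33.2    8.9]]
bed [[-71.9 -14.3   3.1]]
plate3 [[-158.6  -41.2   11.3]]
fing [[-92.2 -54.1 138.8]]
back [[-177.6  -33.1   10. ]]
```

Run:
```python
from plan import *
for a in("top","scene"):
    d=np.load("g_%s.npz"%a); p={k:d[k] for k in d}
    v,u=np.mgrid[150:300,90:330]; uv=np.c_[u.ravel(),v.ravel()]; w=(pts(p,uv)-C)@CR
    m=(w[:,0]>-150)&(w[:,0]<-95)&(w[:,1]>-55)&(w[:,1]<-5)&(w[:,2]>13)
    print(a,m.sum(),np.histogram(w[m,2],bins=range(10,300,10)))
    k=np.argsort(w[m,2])[:12]; print(np.c_[uv[m][k],np.round(w[m][k],1)])
s=state();print(s)
```

```text
top 407 (array([0, 0, 0, 0, 0, 0, 0, 0, 0, 0, 0, 0, 0, 1, 0, 1, 0, 0, 0, 0, 0, 0,
       0, 0, 0, 0, 0, 0]), array([ 10,  20,  30,  40,  50,  60,  70,  80,  90, 100, 110, 120, 130,
       140, 150, 160, 170, 180, 190, 200, 210, 220, 230, 240, 250, 260,
       270, 280, 290]))
[[ 298.   221.  -144.2   -6.5  143.9]
 [ 299.   222.  -148.7   -7.9  161.8]
 [ 329.   191.   -96.5  -41.9  391.6]
 [ 327.   190.   -95.3  -36.9  393. ]
 [ 326.   190.   -95.7  -34.6  393.3]
 [ 323.   189.   -95.3  -27.1  396.9]
 [ 329.   192.  -100.1  -41.2  397.6]
 [ 325.   190.   -97.3  -31.5  399.1]
 [ 327.   191.   -98.9  -36.2  399.4]
 [ 328.   192.  -100.8  -38.7  399.6]
 [ 324.   191.  -100.1  -29.5  399.9]
 [ 328.   191.   -98.7  -38.3  400. ]]
scene 1621 (array([  5,   0,   1,  22,  46,  41,  37,  24,  16,  10,   6,  11,  42,
       105,  47,  75,  83,  23,   5,   0,  25, 100,  82,  24,  76,  92,
        88,  76]), array([ 10,  20,  30,  40,  50,  60,  70,  80,  90, 100, 110, 120, 130,
       140, 150, 160, 170, 180, 190, 200, 210, 220, 230, 240, 250, 260,
       270, 280, 290]))
[[ 199.   240.  -112.  
[... 414 characters left out ...]
2.6  -21.7   44.8]]
{'time_s': 6.55, 'qpos': array([-2.37931446e+01,  2.74243288e+01,  1.00125843e+02,  2.44872520e-03,
        5.25010813e+01, -1.04578358e+02]), 'qvel': array([ 0.00210291, -0.26384375,  0.20958638, -0.00094723, -0.1364506 ,
       -0.0457041 ]), 'effort': array([ 7.16967811e-02, -4.50100672e+01, -1.89677632e+01, -3.98486049e-02,
        4.79995308e-02,  7.47553315e-06]), 'ee_pos': array([ 542.21502214, -226.48666224,   41.50941665]), 'ee_rot': array([ 1.79985220e+02, -4.91147317e-02,  1.70783728e+02]), 'force': array([-0.42458368, -0.71033592, -0.30515061]), 'torque': array([ 0.01306834, -0.08671972,  0.05724934]), 'gripper_force': 0.0, 'gripper_width': 13.906557237817186}
```

The fingertips read about 40 mm above the bed in the depth map, though the reported pose puts them at 3.5 mm. They passed over the plate without touching it. I'll back off behind the plate and lower carefully, checking contact.

Request:
{"op": "servo_tool", "data": {
  "steps": [
    [216, [12, 0, 0], [0, 0, 0]],
    [216, [20, 0, 0], [0, 0, 0]],
    [216, [20, 0, 0], [0, 0, 0]],
    [216, [20, 0, 0], [0, 0, 0]],
    [216, [18, 0, 0], [0, 0, 0]],
    [216, [8, 0, 3], [0, 0, 0]],
    [216, [0, 0, 6], [0, 0, 0]],
    [216, [0, 0, 6], [0, 0, 0]],
    [216, [0, 0, 5], [0, 0, 0]],
    [216, [0, 0, 0], [0, 0, 0]]
  ]
}}

```text
time_s: 7.55
ee_pos: [446.1, -210.8, 20.6]
ee_rot: [180.0, -0.1, 170.8]
force: [-0.4, -0.2, -0.1]
gripper_width: 14.1
gripper_force: 0.0
```

```bash
cat > tip.py <<'E'
from plan import *
where()
p=cams.grab_frame("scene"); s=state(); t=CR.T@(np.array(s["ee_pos"])-C)
v,u=np.mgrid[100:330,60:330]; uv=np.c_[u.ravel(),v.ravel()]; w=(pts(p,uv)-C)@CR
m=(abs(w[:,0]-t[0])<20)&(abs(w[:,1]-t[1])<24)&(w[:,2]>4)&(w[:,2]<150)
dark=p["color"][uv[:,1],uv[:,0]].max(1)<75
m&=dark; print(np.histogram(w[m,2],bins=range(0,100,8)))
k=np.argsort(w[m,2])[:10]; print(np.c_[uv[m][k],np.round(w[m][k],1)])
save(p,"tip%d.png"%(s["time_s"]*100),(60,150,230,300),4)
E
python3 tip.py
```

```text
t 7.55 corner [-228.3  -28.7    4.6] rot err [-0.0006  0.0015 -0.    ] F [-0.4 -0.3 -0.1] w 14.1 g 0.0
(array([ 0,  0,  6, 32, 35, 31, 33, 32, 23, 19, 14,  5]), array([ 0,  8, 16, 24, 32, 40, 48, 56, 64, 72, 80, 88, 96]))
[[ 159.   223.  -213.2  -40.2   20.6]
 [ 158.   213.  -234.2  -21.1   20.9]
 [ 165.   216.  -214.4  -18.3   21.8]
 [ 158.   223.  -214.1  -42.1   22.2]
 [ 166.   215.  -214.1  -15.1   22.3]
 [ 166.   216.  -211.5  -17.6   23.4]
 [ 163.   215.  -218.3  -20.1   24.7]
 [ 158.   222.  -214.4  -41.1   24.9]
 [ 158.   212.  -233.2  -20.9   25.6]
 [ 162.   215.  -219.7  -21.8   25.7]]
```

Request:
{"op": "servo_tool", "data": {
  "steps": [
    [216, [0, 0, 4], [0, 0, 0]],
    [216, [0, 0, 4], [0, 0, 0]],
    [216, [0, 0, 3], [0, 0, 0]],
    [216, [0, 0, 2], [0, 0, 0]],
    [216, [0, 0, 1], [0, 0, 0]],
    [216, [0, 0, 1], [0, 0, 0]],
    [216, [0, 0, 0], [0, 0, 0]],
    [216, [0, 0, 0], [0, 0, 0]],
    [216, [0, 0, 0], [0, 0, 0]],
    [216, [0, 0, 0], [0, 0, 0]]
  ]
}}

```text
time_s: 8.6
ee_pos: [446.1, -211.0, 6.7]
ee_rot: [180.0, 0.0, 170.8]
force: [-0.7, -0.4, -0.2]
gripper_width: 13.7
gripper_force: 0.0
```

```bash
python3 tip.py
```

```text
t 8.6 corner [-228.2  -28.9   -9.3] rot err [-0.     -0.0003  0.0003] F [-0.6 -0.5 -0.2] w 13.7 g 0.0
(array([ 2, 26, 36, 33, 29, 29, 26, 16, 13,  6,  5,  4]), array([ 0,  8, 16, 24, 32, 40, 48, 56, 64, 72, 80, 88, 96]))
[[ 162.   218.  -224.9  -20.8    7.5]
 [ 160.   226.  -213.2  -40.1    7.8]
 [ 163.   219.  -220.5  -21.9    8.3]
 [ 160.   217.  -230.2  -21.8    8.4]
 [ 160.   225.  -214.1  -38.8    9.5]
 [ 165.   220.  -214.   -21.8    9.6]
 [ 158.   215.  -237.2  -20.8    9.6]
 [ 159.   216.  -233.1  -21.7   10. ]
 [ 167.   218.  -213.6  -15.1   10.1]
 [ 166.   219.  -213.5  -18.6   10.3]]
```

Request:
{"op": "servo_tool", "data": {
  "steps": [
    [216, [0, 0, 1], [0, 0, 0]],
    [216, [0, 0, 1], [0, 0, 0]],
    [216, [0, 0, 0.5], [0, 0, 0]],
    [216, [0, 0, 0.5], [0, 0, 0]],
    [216, [0, 0, 0], [0, 0, 0]],
    [216, [0, 0, 0], [0, 0, 0]],
    [216, [0, 0, 0], [0, 0, 0]],
    [216, [0, 0, 0], [0, 0, 0]],
    [216, [0, 0, 0], [0, 0, 0]],
    [216, [0, 0, 0], [0, 0, 0]]
  ]
}}

```text
time_s: 9.65
ee_pos: [446.1, -211.0, 3.6]
ee_rot: [180.0, 0.0, 170.8]
force: [-0.1, -0.3, 0.3]
gripper_width: 13.9
gripper_force: 0.0
```

Request:
{"op": "servo_tool", "data": {
  "steps": [
    [216, [-8, 0, 0], [0, 0, 0]],
    [216, [-6, 0, 0], [0, 0, 0]],
    [216, [-4, 0, 0], [0, 0, 0]],
    [216, [-4, 0, 0], [0, 0, 0]],
    [216, [-6, 0, 0], [0, 0, 0]],
    [216, [-8, 0, 0], [0, 0, 0]],
    [216, [-8, 0, 0], [0, 0, 0]],
    [216, [-8, 0, 0], [0, 0, 0]],
    [216, [-6, 0, 0], [0, 0, 0]],
    [216, [-4, 0, 0], [0, 0, 0]]
  ]
}}

```text
time_s: 10.65
ee_pos: [508.0, -221.0, 3.5]
ee_rot: [180.0, 0.0, 170.8]
force: [-2.0, 0.1, 0.4]
gripper_width: 14.2
gripper_force: 1.1
```

```bash
python3 look.py topscene save | grep -v "y \[-2"
```

```text
t 10.65 corner [-165.5  -28.9  -12.5] rot err [-0.     -0.0002  0.    ] F [-1.9 -0.2  0.4] w 14.2 g 1.0713574290275574
scene plate x [-149.4 -103.   -58. ] y [-51.3 -28.8  -5.2] ((-103.1992416381836, -28.819175720214844), (47.05328369140625, 92.75486755371094), 88.89913177490234)
```

Request:
{"op": "servo_tool", "data": {
  "steps": [
    [216, [-4, 0, 0], [0, 0, 0]],
    [216, [-6, 0, 0], [0, 0, 0]],
    [216, [-6, 0, 0], [0, 0, 0]],
    [216, [-6, 0, 0], [0, 0, 0]],
    [216, [-6, 0, 0], [0, 0, 0]],
    [216, [-6, 0, 0], [0, 0, 0]],
    [216, [-6, 0, 0], [0, 0, 0]],
    [216, [-4, 0, 0], [0, 0, 0]],
    [216, [-3, 0, 0], [0, 0, 0]],
    [216, [-2, 0, 0], [0, 0, 0]]
  ]
}}

```text
time_s: 11.85
ee_pos: [555.7, -228.7, 3.6]
ee_rot: [180.0, -0.0, 170.8]
force: [-4.5, 0.8, 3.0]
gripper_width: 13.9
gripper_force: 2.1
```

```bash
python3 look.py topscene save | grep -v "y \[-2"; python3 -c "
from plan import *
d=np.load('g_scene.npz');save({'color':d['color']},'c5.png',(140,170,270,280),5)"
```

```text
t 11.85 corner [-117.2  -28.8  -12.4] rot err [-0.0001  0.0003  0.0002] F [-4.6  0.1  3. ] w 13.9 g 2.0640800334513187
top plate x [-21.3   3.3  14.4] y [-53.    3.1  14.3] ((0.1445159912109375, -19.71176528930664), (32.7452278137207, 68.04786682128906), 9.183708190917969)
scene plate x [-100.5  -54.1   -9.9] y [-50.7 -27.8  -4.9] ((-55.44523620605469, -27.469804763793945), (46.48619079589844, 92.69615173339844), 89.80699157714844)
```

View pics/c5.png

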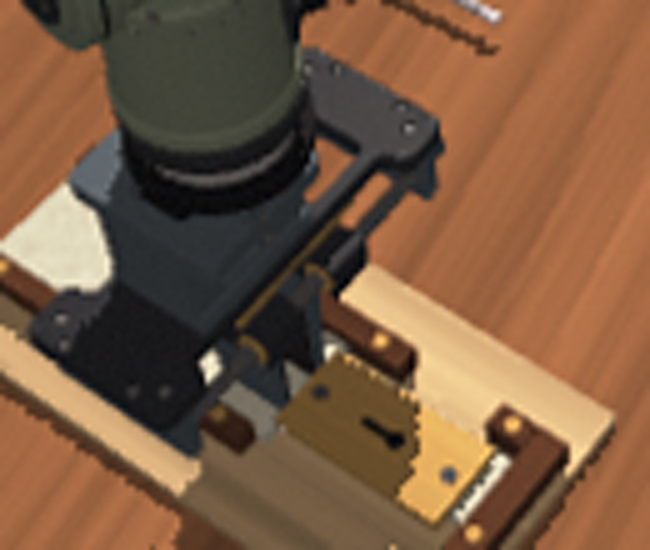

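Request:
{"op": "servo_tool", "data": {
  "steps": [
    [216, [-2, 0, -0.5], [0, 0, 0]],
    [216, [-2, 0, 0], [0, 0, 0]],
    [216, [-1.5, 0, 0], [0, 0, 0]],
    [216, [-1, 0, 0], [0, 0, 0]],
    [216, [-0.5, 0, 0], [0, 0, 0]],
    [216, [-0.5, 0, 0], [0, 0, 0]],
    [216, [-0.3, 0, 0], [0, 0, 0]],
    [216, [-0.3, 0, 0], [0, 0, 0]],
    [216, [-0.3, 0, 0], [0, 0, 0]],
    [216, [-0.3, 0, 0], [0, 0, 0]]
  ]
}}

```text
time_s: 13.05
ee_pos: [564.2, -230.2, 4.1]
ee_rot: [180.0, 0.0, 170.8]
force: [-0.9, 1.0, -1.8]
gripper_width: 14.0
gripper_force: 0.6
```

Request:
{"op": "servo_tool", "data": {
  "steps": [
    [216, [-0.3, 0, 0], [0, 0, 0]],
    [216, [-0.3, 0, 0], [0, 0, 0]],
    [216, [-0.3, 0, 0], [0, 0, 0]],
    [216, [-0.3, 0, 0], [0, 0, 0]],
    [216, [0, 0, 0], [0, 0, 0]],
    [216, [0, 0, 0], [0, 0, 0]],
    [216, [0, 0, 0], [0, 0, 0]],
    [216, [0, 0, 0], [0, 0, 0]],
    [216, [0, 0, 0], [0, 0, 0]],
    [216, [0, 0, 0], [0, 0, 0]]
  ]
}}

```text
time_s: 14.05
ee_pos: [565.0, -230.2, 4.1]
ee_rot: [180.0, -0.0, 170.8]
force: [-5.3, 0.3, 2.1]
gripper_width: 13.8
gripper_force: 2.4
```

Request:
{"op": "servo_tool", "data": {
  "steps": [
    [216, [-0.3, 0, 0], [0, 0, 0]],
    [216, [0, 0, 0], [0, 0, 0]],
    [216, [-0.3, 0, 0], [0, 0, 0]],
    [216, [0, 0, 0], [0, 0, 0]],
    [216, [-0.3, 0, 0], [0, 0, 0]],
    [216, [0, 0, 0], [0, 0, 0]],
    [216, [0, 0, 0], [0, 0, 0]],
    [216, [0, 0, 0], [0, 0, 0]],
    [216, [0, 0, 0], [0, 0, 0]],
    [216, [0, 0, 0], [0, 0, 0]]
  ]
}}

```text
time_s: 15.05
ee_pos: [565.0, -230.2, 4.1]
ee_rot: [180.0, -0.2, 170.8]
force: [-6.8, 1.2, 2.9]
gripper_width: 14.0
gripper_force: 3.4
```

```bash
python3 look.py scene save | grep -v "y \[-2"
```

```text
t 15.05 corner [-107.8  -28.8  -11.9] rot err [-0.0003  0.0027  0.0001] F [-6.9  0.1  2.9] w 14.0 g 3.3669472485780716
scene plate x [-90.9 -45.3  -4.6] y [-51.4 -28.8  -4.7] ((-48.0618782043457, -27.735010147094727), (47.908607482910156, 88.85896301269531), 89.08760070800781)
```

Request:
{"op": "servo_tool", "data": {
  "steps": [
    [216, [4, 0, 0], [0, 0, 0]],
    [216, [0, 0, -15], [0, 0, 0]],
    [150, [0, 2, -17], [0, 0, 0]],
    [0, [-15, 2, 0], [0, 0, 0]],
    [0, [-18, 0, 0], [0, 0, 0]],
    [0, [-18, 0, 0], [0, 0, 0]],
    [0, [-14, 0, 0], [0, 0, 0]],
    [0, [0, 0, 0], [0, 0, 0]],
    [0, [0, 0, 0], [0, 0, 0]],
    [0, [0, 0, 0], [0, 0, 0]]
  ]
}}

```text
time_s: 16.15
ee_pos: [626.7, -236.2, 36.1]
ee_rot: [180.0, 0.0, 170.8]
force: [0.2, -0.1, -1.1]
gripper_width: 75.0
gripper_force: 0.0
```

```bash
cat > look2.py <<'E'
from plan import *
import sys
p=cams.grab_frame("scene"); where(); s=state(); t=CR.T@(np.array(s["ee_pos"])-C)
v,u=np.mgrid[100:330,60:330]; uv=np.c_[u.ravel(),v.ravel()]; w=(pts(p,uv)-C)@CR
dark=p["color"][uv[:,1],uv[:,0]].max(1)<75
for n,a,b in(("-y",-75,-35),("+y",35,75)):
    m=(abs(w[:,0]-t[0])<25)&(w[:,1]-t[1]>a)&(w[:,1]-t[1]<b)&(w[:,2]<t[2]+85)&dark&(w[:,2]>-5)
    print(n,m.sum(),"x",np.round(np.percentile(w[m,0],[1,99]),1),"y",np.round(np.percentile(w[m,1],[1,99]),1),"zmin",np.sort(w[m,2])[:8].round(1))
save(p,sys.argv[1],(140,150,300,270),5)
E
python3 look2.py c6.png
```

```text
t 16.2 corner [-46.  -24.9  20.2] rot err [-0.0002 -0.      0.0004] F [ 0.2  0.3 -0.2] w 79.1 g 0.0
-y 43 x [-40.5 -29.7] y [-74.6 -63.2] zmin [36.4 41.2 44.5 45.5 46.  46.6 46.7 47.2]
+y 123 x [-62.5 -29.3] y [11.7 24.2] zmin [34.8 35.9 36.6 36.9 37.1 39.4 39.9 40.9]
```

View pics/c6.png

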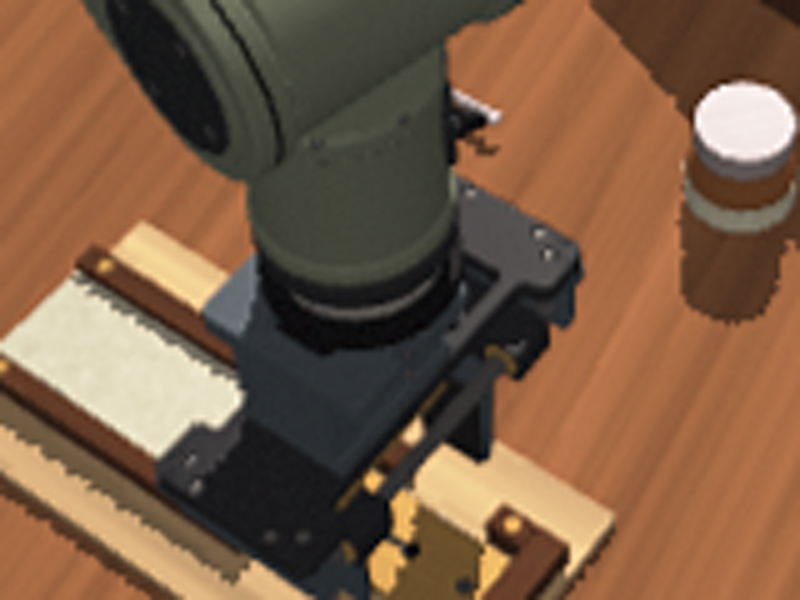

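Request:
{"op": "servo_tool", "data": {
  "steps": [
    [0, [0, 0, 6], [0, 0, 0]],
    [0, [0, 0, 8], [0, 0, 0]],
    [0, [0, 0, 8], [0, 0, 0]],
    [0, [0, 0, 8], [0, 0, 0]],
    [0, [0, 0, 5], [0, 0, 0]],
    [0, [0, 0, 2], [0, 0, 0]],
    [0, [0, 0, 1], [0, 0, 0]],
    [0, [0, 0, 0], [0, 0, 0]],
    [0, [0, 8, 0], [0, 0, 0]],
    [0, [0, 5, 0], [0, 0, 0]]
  ]
}}

```text
time_s: 17.2
ee_pos: [629.5, -222.8, -1.5]
ee_rot: [180.0, 0.0, 170.8]
force: [0.2, 0.7, 0.1]
gripper_width: 91.2
gripper_force: 0.0
```

```bash
python3 look2.py c7.png; python3 look.py scene | grep plate.*-22
```

```text
t 17.25 corner [-45.4 -10.3 -17.6] rot err [-0.0007 -0.0003 -0.0004] F [ 0.1  0.7 -0.1] w 91.2 g 0.0
-y 26 x [-46.8 -28.9] y [-67.7 -57.3] zmin [-3.2 -0.2  0.4  1.3  3.9  5.8  6.5  7.7]
+y 114 x [-59.6 -29.1] y [33.3 43.4] zmin [-3.1 -2.  -1.2  0.7  1.7  1.9  2.4  3. ]
```

Request:
{"op": "servo_tool", "data": {
  "steps": [
    [0, [0, 2, 0], [0, 0, 0]],
    [0, [0, 2, 0], [0, 0, 0]],
    [0, [0, 2, 0], [0, 0, 0]],
    [0, [0, 1, 0], [0, 0, 0]],
    [0, [0, 1, 0], [0, 0, 0]],
    [0, [0, 0.6, 0], [0, 0, 0]],
    [0, [0, 0.4, 0], [0, 0, 0]],
    [0, [0, 0.4, 0], [0, 0, 0]],
    [0, [0, 0, 0], [0, 0, 0]],
    [0, [0, 0, 0], [0, 0, 0]]
  ]
}}

```text
time_s: 18.35
ee_pos: [630.7, -214.3, -1.9]
ee_rot: [-180.0, 0.0, 170.8]
force: [-0.4, -1.1, 0.1]
gripper_width: 91.0
gripper_force: 0.8
```

Request:
{"op": "servo_tool", "data": {
  "steps": [
    [0, [0, 0.4, 0], [0, 0, 0]],
    [0, [0, 0.4, 0], [0, 0, 0]],
    [0, [0, 0.4, 0], [0, 0, 0]],
    [0, [0, 0.4, 0], [0, 0, 0]],
    [0, [0, 0, 0], [0, 0, 0]],
    [0, [0, 0, 0], [0, 0, 0]],
    [0, [0, 0, 0], [0, 0, 0]],
    [0, [0, 0, 0], [0, 0, 0]],
    [0, [0, 0, 0], [0, 0, 0]],
    [0, [0, 0, 0], [0, 0, 0]]
  ]
}}

```text
time_s: 19.35
ee_pos: [631.0, -212.5, -1.9]
ee_rot: [180.0, 0.0, 170.8]
force: [-0.7, -0.6, 0.6]
gripper_width: 91.2
gripper_force: 0.4
```

Request:
{"op": "servo_tool", "data": {
  "steps": [
    [0, [0, 0.4, 0], [0, 0, 0]],
    [0, [0, 0.4, 0], [0, 0, 0]],
    [0, [0, 0.4, 0], [0, 0, 0]],
    [0, [0, 0.4, 0], [0, 0, 0]],
    [0, [0, 0, 0], [0, 0, 0]],
    [0, [0, 0, 0], [0, 0, 0]],
    [0, [0, 0, 0], [0, 0, 0]],
    [0, [0, 0, 0], [0, 0, 0]],
    [0, [0, 0, 0], [0, 0, 0]],
    [0, [0, 0, 0], [0, 0, 0]]
  ]
}}

```text
time_s: 20.35
ee_pos: [631.2, -211.0, -1.9]
ee_rot: [180.0, -0.0, 170.8]
force: [-0.6, -1.7, -0.6]
gripper_width: 91.3
gripper_force: 0.6
```

```bash
python3 look.py topscene save | grep -v "y \[-2"
```

```text
t 20.35 corner [-45.5   0.7 -17.9] rot err [-0.0001  0.0001  0.0003] F [-0.3 -1.7 -0.6] w 91.3 g 0.5805406719446182
scene plate x [-58.9 -20.9  -2.8] y [-46.4 -21.6  -0.6] ((-31.52015495300293, -23.521949768066406), (57.934913635253906, 46.139434814453125), 0.3443427085876465)
```

Request:
{"op": "servo_tool", "data": {
  "steps": [
    [0, [0, 0.3, 0], [0, 0, 0]],
    [0, [0, 0, 0], [0, 0, 0]],
    [0, [0, 0.3, 0], [0, 0, 0]],
    [0, [0, 0, 0], [0, 0, 0]],
    [0, [0, 0.3, 0], [0, 0, 0]],
    [0, [0, 0, 0], [0, 0, 0]],
    [0, [0, 0.3, 0], [0, 0, 0]],
    [0, [0, 0, 0], [0, 0, 0]],
    [0, [0, 0, 0], [0, 0, 0]],
    [0, [0, 0, 0], [0, 0, 0]]
  ]
}}

```text
time_s: 21.55
ee_pos: [631.4, -209.8, -1.9]
ee_rot: [180.0, -0.0, 170.8]
force: [-0.9, -0.5, -1.0]
gripper_width: 91.3
gripper_force: 0.6
```

Request:
{"op": "servo_tool", "data": {
  "steps": [
    [0, [0, 0.3, 0], [0, 0, 0]],
    [0, [0, 0, 0], [0, 0, 0]],
    [0, [0, 0.3, 0], [0, 0, 0]],
    [0, [0, 0, 0], [0, 0, 0]],
    [0, [0, 0.3, 0], [0, 0, 0]],
    [0, [0, 0, 0], [0, 0, 0]],
    [0, [0, 0, 0], [0, 0, 0]],
    [0, [0, 0, 0], [0, 0, 0]],
    [0, [0, 0, 0], [0, 0, 0]],
    [0, [0, 0, 0], [0, 0, 0]]
  ]
}}

```text
time_s: 22.55
ee_pos: [631.6, -208.9, -1.9]
ee_rot: [180.0, 0.0, 170.8]
force: [-0.7, 0.4, -1.6]
gripper_width: 91.1
gripper_force: 0.5
```

Request:
{"op": "servo_tool", "data": {
  "steps": [
    [0, [0, 0.3, 0], [0, 0, 0]],
    [0, [0, 0, 0], [0, 0, 0]],
    [0, [0, 0.3, 0], [0, 0, 0]],
    [0, [0, 0, 0], [0, 0, 0]],
    [0, [0, 0.3, 0], [0, 0, 0]],
    [0, [0, 0, 0], [0, 0, 0]],
    [0, [0, 0.3, 0], [0, 0, 0]],
    [0, [0, 0, 0], [0, 0, 0]],
    [0, [0, 0, 0], [0, 0, 0]],
    [0, [0, 0, 0], [0, 0, 0]]
  ]
}}

```text
time_s: 23.55
ee_pos: [631.6, -208.4, -1.9]
ee_rot: [-180.0, -0.0, 170.8]
force: [-1.9, -4.7, -1.7]
gripper_width: 91.2
gripper_force: 2.6
```

```bash
python3 look.py scene save | grep -v "y \[-2"; python3 -c "
from plan import *
d=np.load('g_scene.npz');save({'color':d['color']},'c8.png',(150,190,250,270),6)"
```

```text
t 23.55 corner [-45.5   3.4 -17.9] rot err [0.0008 0.0001 0.0002] F [-1.1 -5.  -1.7] w 91.2 g 2.5673523545265198
scene plate x [-58.6 -21.   -2.8] y [-43.3 -18.6   2.1] ((-31.042125701904297, -20.874027252197266), (57.59068298339844, 46.079158782958984), 1.4657758474349976)
```

View pics/c8.png

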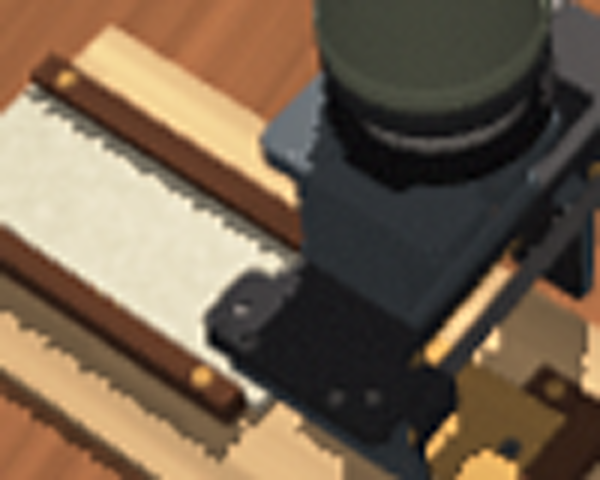

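Request:
{"op": "servo_tool", "data": {
  "steps": [
    [0, [0, -4, 0], [0, 0, 0]],
    [40, [0, -8, 0], [0, 0, 0]],
    [70, [0, -8, 0], [0, 0, 0]],
    [100, [0, -4, 0], [0, 0, 0]],
    [110, [0, 0, 0], [0, 0, 0]],
    [120, [0, 0, 0], [0, 0, 0]],
    [130, [0, 0, 0], [0, 0, 0]],
    [140, [0, 0, 0], [0, 0, 0]],
    [150, [0, 0, 0], [0, 0, 0]],
    [150, [0, 0, 0], [0, 0, 0]]
  ],
  "squeeze": 6
}}

```text
time_s: 24.65
ee_pos: [627.9, -231.7, -1.9]
ee_rot: [-180.0, -0.0, 170.8]
force: [0.4, -2.3, 0.4]
gripper_width: 44.0
gripper_force: 6.0
```

```bash
python3 look.py scene save | grep -v "y \[-2"
```

```text
t 24.65 corner [-45.5 -20.3 -17.9] rot err [0.0004 0.     0.    ] F [ 0.8 -2.2  0.4] w 44.0 g 5.997350737452507
scene plate x [-60.4 -21.3  -2.8] y [-43.6 -18.4   2.5] ((-32.323463439941406, -20.620359420776367), (59.506614685058594, 46.86880111694336), 0.34434273838996887)
```

Request:
{"op": "servo_tool", "data": {
  "steps": [
    [150, [-0.3, 0, 0], [0, 0, 0]],
    [150, [0, 0, 0], [0, 0, 0]],
    [150, [-0.3, 0, 0], [0, 0, 0]],
    [150, [0, 0, 0], [0, 0, 0]],
    [150, [-0.3, 0, 0], [0, 0, 0]],
    [150, [0, 0.2, 0], [0, 0, 0]],
    [150, [-0.3, 0, 0], [0, 0, 0]],
    [150, [0, 0, 0], [0, 0, 0]],
    [150, [0, 0, 0], [0, 0, 0]],
    [150, [0, 0, 0], [0, 0, 0]]
  ]
}}

```text
time_s: 25.75
ee_pos: [627.8, -231.7, -1.9]
ee_rot: [-180.0, -0.1, 170.8]
force: [-4.6, -4.0, 1.5]
gripper_width: 44.2
gripper_force: 6.0
```

Request:
{"op": "servo_tool", "data": {
  "steps": [
    [255, [0.8, -0.5, 0], [0, 0, 0]],
    [255, [0, 0, 0], [0, 0, 0]],
    [255, [0, 0, -1], [0, 0, 0]],
    [255, [0, 0, -4], [0, 0, 0]],
    [255, [2, 0, -10], [0, 0, 0]],
    [255, [5, 0, -20], [0, 0, 0]],
    [255, [10, 0, -30], [0, 0, 0]],
    [255, [10, 0, -35], [0, 0, 0]],
    [255, [10, 0, -35], [0, 0, 0]],
    [255, [10, 0, -30], [0, 0, 0]]
  ],
  "squeeze": 25
}}

```text
time_s: 26.75
ee_pos: [582.4, -223.1, 166.2]
ee_rot: [179.9, 0.2, 170.8]
force: [0.1, 0.3, -2.2]
gripper_width: 43.5
gripper_force: 25.0
```

```bash
cat > rec.py <<'E'
from plan import *
RO=np.array([614.6,231.5,97.2]); RR=Rz(-16.4)@Rot.from_euler("y",-25,degrees=True).as_matrix()
G=np.array([1.3,0,-21.9])   # plate centre in the tool frame (z bias along the tool)
def rt(l,g=G):
    R=RR@FLIP; return RO+RR@np.array(l,float)-R@g, R
E
python3 -c "
from rec import *
where()
plan(*rt([0,0,64]),15)"
```

```text
t 26.75 corner [-91.7 -19.  150.2] rot err [-0.0016 -0.0033 -0.0002] F [ 0.   0.3 -2.2] w 43.5 g 24.997543394565582
t 26.75 dist 460.6 rv [ 0.029 -0.433  0.123] force [ 0.1  0.3 -2.2] w 43.5
[3.8, 30.4, 2.1] [0.002, -0.0288, 0.0082]
[4.1, 30.4, 1.9] [0.002, -0.0288, 0.0082]
[4.4, 30.3, 1.7] [0.002, -0.0288, 0.0082]
[4.7, 30.3, 1.5] [0.002, -0.0288, 0.0082]
[5.0, 30.3, 1.3] [0.002, -0.0288, 0.0082]
[5.3, 30.2, 1.1] [0.002, -0.0288, 0.0082]
[5.6, 30.2, 0.9] [0.002, -0.0288, 0.0082]
[5.8, 30.1, 0.7] [0.002, -0.0288, 0.0082]
[6.1, 30.1, 0.4] [0.002, -0.0288, 0.0082]
[6.4, 30.0, 0.2] [0.002, -0.0288, 0.0082]
[6.6, 30.0, -0.1] [0.002, -0.0288, 0.0082]
[6.9, 29.9, -0.3] [0.002, -0.0288, 0.0082]
[7.1, 29.9, -0.6] [0.002, -0.0288, 0.0082]
[7.3, 29.8, -0.8] [0.002, -0.0288, 0.0082]
[7.5, 29.7, -1.1] [0.002, -0.0288, 0.0082]
```

Request:
{"op": "servo_tool", "data": {
  "steps": [
    [255, [4, 30, -2], [0.002, -0.029, 0.008]],
    [255, [4, 30, -2], [0.002, -0.029, 0.008]],
    [255, [4, 30, -2], [0.002, -0.029, 0.008]],
    [255, [5, 30, -1], [0.002, -0.029, 0.008]],
    [255, [5, 30, -1], [0.002, -0.029, 0.008]],
    [255, [5, 30, -1], [0.002, -0.029, 0.008]],
    [255, [6, 30, -1], [0.002, -0.029, 0.008]],
    [255, [6, 30, -1], [0.002, -0.029, 0.008]],
    [255, [6, 30, -1], [0.002, -0.029, 0.008]],
    [255, [6, 30, -1], [0.002, -0.029, 0.008]]
  ]
}}

```text
time_s: 27.75
ee_pos: [589.4, 82.5, 168.1]
ee_rot: [-179.7, 16.7, 166.2]
force: [0.9, 0.9, -2.4]
gripper_width: 44.0
gripper_force: 25.0
```

```bash
python3 -c "
from rec import *
plan(*rt([0,0,64]),8)"
```

```text
t 27.75 dist 157.3 rv [ 0.01  -0.145  0.042] force [ 0.9  0.9 -2.4] w 44.0
[4.5, 18.9, 2.7] [0.0013, -0.0181, 0.0053]
[4.6, 18.9, 2.6] [0.0013, -0.0181, 0.0053]
[4.8, 18.9, 2.5] [0.0013, -0.0181, 0.0053]
[4.9, 18.9, 2.4] [0.0013, -0.0181, 0.0053]
[5.1, 18.9, 2.3] [0.0013, -0.0181, 0.0053]
[5.2, 18.8, 2.2] [0.0013, -0.0181, 0.0053]
[5.3, 18.8, 2.1] [0.0013, -0.0181, 0.0053]
[5.5, 18.8, 1.9] [0.0013, -0.0181, 0.0053]
```

Request:
{"op": "servo_tool", "data": {
  "steps": [
    [255, [4.5, 19, 0], [0.001, -0.018, 0.005]],
    [255, [4.5, 19, 0], [0.001, -0.018, 0.005]],
    [255, [5, 19, 0], [0.001, -0.018, 0.005]],
    [255, [5, 19, 0], [0.001, -0.018, 0.005]],
    [255, [5, 19, 0], [0.001, -0.018, 0.005]],
    [255, [5, 19, 0], [0.001, -0.018, 0.005]],
    [255, [5, 18, 3], [0.002, -0.018, 0.005]],
    [255, [5.5, 18, 5], [0.001, -0.018, 0.005]],
    [255, [0, 0, 0], [0, 0, 0]],
    [255, [0, 0, 0], [0, 0, 0]]
  ]
}}

```text
time_s: 28.75
ee_pos: [595.1, 234.3, 145.4]
ee_rot: [-179.9, 24.8, 163.9]
force: [0.4, 0.2, -2.4]
gripper_width: 43.7
gripper_force: 25.0
```

```bash
cat > look3.py <<'E'
from rec import *
import sys
s=state(); plan(*rt([0,0,float(sys.argv[1])]),1)
A=Rot.from_euler("xyz",s["ee_rot"],degrees=True).as_matrix(); P=np.array(s["ee_pos"])
print("t",s["time_s"],"plate local by A",np.round(RR.T@(P+A@G-RO),1),"F local",np.round(RR.T@np.array(s["force"]),1))
for a in("scene","top"):
    p=cams.grab_frame(a); np.savez("r_%s.npz"%a,**{k:np.array(p[k]) for k in p})
    for r in outline_of(p,"plate_c"):
        v,u=np.nonzero(r["pixels"]); w=(pts(p,np.c_[u,v])-RO)@RR
        if abs(w[:,1].mean())<80:
            m=abs(w[:,2]-np.median(w[:,2]))<8; w=w[m]; print(a,round(r["confidence"],2),m.sum(),"x",np.round(np.percentile(w[:,0],[1,99]),1),"y",np.round(np.percentile(w[:,1],[1,99]),1),"z",np.round(np.percentile(w[:,2],[5,50,95]),1))
    # brass-coloured/any points near the plate's top
    v,u=np.mgrid[60:260,90:380]; uv=np.c_[u.ravel(),v.ravel()]; w=(pts(p,uv)-RO)@RR
    h=cv2.cvtColor(p["color"],cv2.COLOR_RGB2HSV)[uv[:,1],uv[:,0]]
    m=(abs(w[:,0])<75)&(abs(w[:,1])<45)&(w[:,2]>12)&(w[:,2]<110)
    print(a,"pts above lid",m.sum(),"zmin",np.sort(w[m,2])[:5].round(1))
save(np.load("r_scene.npz"),sys.argv[2],(230,40,390,160),5) if len(sys.argv)>2 else 0
E
python3 look3.py 64 c9.png
```

```text
t 28.75 dist 10.3 rv [-0.    -0.003  0.004] force [ 0.4  0.2 -2.4] w 43.7
[1.4, 2.8, 9.8] [-0.0003, -0.0028, 0.0042]
t 28.75 plate local by A [ 1.5 -2.8 73.8] F local [-0.7  0.3 -2.3]
scene 0.73 160 x [-23.9  49.3] y [-26.2  20.2] z [75.6 80.2 81.8]
scene pts above lid 510 zmin [68.4 69.1 69.3 69.4 70. ]
top 0.47 196 x [10.  49.6] y [-26.4  16.7] z [72.9 76.8 79.9]
top pts above lid 279 zmin [68.  68.8 69.1 70.7 70.7]
```

View pics/c9.png

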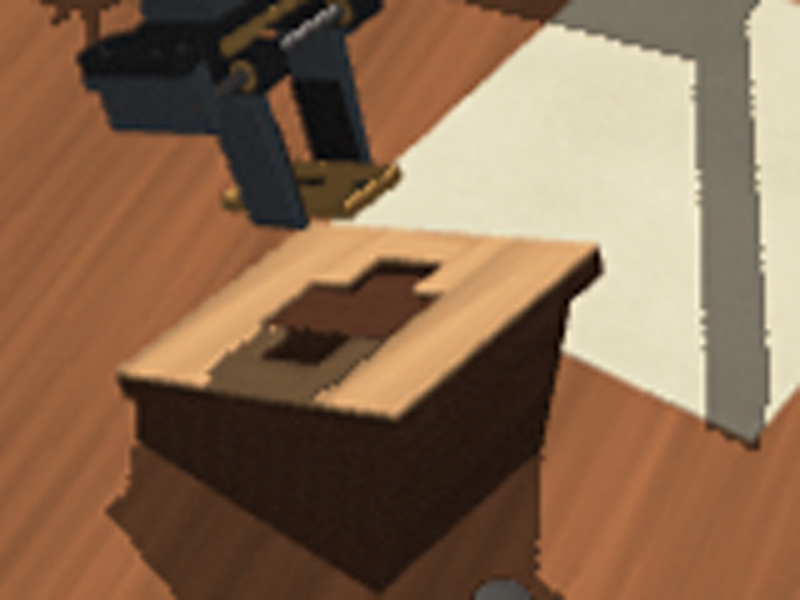

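Request:
{"op": "servo_tool", "data": {
  "steps": [
    [255, [1, 1, 6], [0, -0.003, 0.004]],
    [255, [1, 1.4, 8], [0, 0, 0]],
    [255, [0, 0, 8], [0, 0, 0]],
    [255, [0, 0, 8], [0, 0, 0]],
    [255, [0, 0, 8], [0, 0, 0]],
    [255, [0, 0, 8], [0, 0, 0]],
    [255, [0, 0, 6], [0, 0, 0]],
    [255, [0, 0, 4], [0, 0, 0]],
    [255, [0, 0, 2], [0, 0, 0]],
    [255, [0, 0, 0], [0, 0, 0]]
  ]
}}

```text
time_s: 29.95
ee_pos: [618.4, 229.4, 91.5]
ee_rot: [-180.0, 25.1, 163.6]
force: [-0.2, -0.3, -2.9]
gripper_width: 43.6
gripper_force: 25.0
```

```bash
python3 look3.py 16
python3 - <<'E'
from rec import *
ims=[]
for a,c in(("scene",(265,75,335,140)),("top",(120,160,185,225))):
    d=np.load("r_%s.npz"%a); im=d["color"][c[1]:c[3],c[0]:c[2],::-1]; ims.append(cv2.resize(im,(398,380),interpolation=cv2.INTER_CUBIC))
cv2.imwrite("pics/c10.png",np.hstack(ims))
E
```

```text
t 29.95 dist 1.4 rv [-0.001  0.001 -0.   ] force [-0.2 -0.3 -2.9] w 43.6
[0.2, 0.9, -1.0] [-0.0009, 0.0013, -0.0002]
t 29.95 plate local by A [ 0.2 -0.9 15. ] F local [-1.3 -0.4 -2.6]
scene 0.73 187 x [-33.5  48.2] y [-25.   20.3] z [16.4 21.2 23. ]
scene pts above lid 927 zmin [12.1 12.6 12.8 13.3 13.7]
top 0.57 187 x [ 7.6 47.1] y [-24.2  20.4] z [14.4 18.4 22.1]
top pts above lid 406 zmin [12.4 12.4 12.6 12.6 12.8]
```

View pics/c10.png

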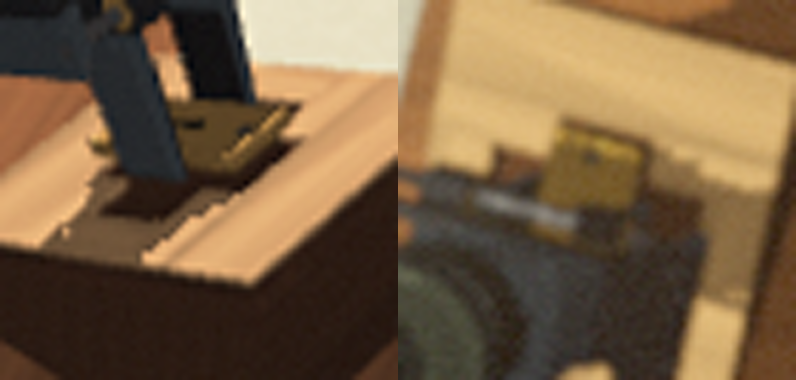

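Request:
{"op": "servo_tool", "data": {
  "steps": [
    [255, [0.5, 0.9, 0], [-0.001, 0.001, 0]],
    [255, [0, 0, 2], [0, 0, 0]],
    [255, [0, 0, 2], [0, 0, 0]],
    [255, [0, 0, 2], [0, 0, 0]],
    [255, [0, 0, 1], [0, 0, 0]],
    [255, [0, 0, 0.5], [0, 0, 0]],
    [255, [0, 0, 0.5], [0, 0, 0]],
    [255, [0, 0, 0.5], [0, 0, 0]],
    [255, [0, 0, 0.5], [0, 0, 0]],
    [255, [0, 0, 0], [0, 0, 0]]
  ]
}}

```text
time_s: 31.15
ee_pos: [621.9, 229.3, 83.3]
ee_rot: [180.0, 25.0, 163.6]
force: [0.2, 0.0, -2.8]
gripper_width: 43.8
gripper_force: 25.0
```

```bash
python3 look3.py 4
```

```text
t 31.15 dist 2.1 rv [ 0.  0. -0.] force [ 0.2  0.  -2.8] w 43.8
[-0.3, 0.0, 2.1] [0.0002, 0.0003, -0.0003]
t 31.15 plate local by A [-0.3 -0.   6.1] F local [-1.   0.1 -2.6]
scene 0.64 194 x [-43.   46.8] y [-23.3  21.3] z [ 7.  12.3 14.2]
scene pts above lid 906 zmin [12.  12.  12.1 12.1 12.1]
top 0.7 194 x [-8.4 46.8] y [-23.5  20.8] z [ 5.1  9.4 12.4]
top pts above lid 251 zmin [12.  12.1 12.1 12.2 12.2]
```

Request:
{"op": "servo_tool", "data": {
  "steps": [
    [255, [0, 0, 0.4], [0, 0, 0]],
    [255, [0, 0, 0.4], [0, 0, 0]],
    [255, [0, 0, 0.4], [0, 0, 0]],
    [255, [0, 0, 0.4], [0, 0, 0]],
    [255, [0, 0, 0], [0, 0, 0]],
    [255, [0, 0, 0], [0, 0, 0]],
    [255, [0, 0, 0], [0, 0, 0]],
    [255, [0, 0, 0], [0, 0, 0]],
    [255, [0, 0, 0], [0, 0, 0]],
    [255, [0, 0, 0], [0, 0, 0]]
  ]
}}

```text
time_s: 32.35
ee_pos: [622.5, 229.2, 81.9]
ee_rot: [180.0, 25.0, 163.6]
force: [0.6, -0.7, -2.4]
gripper_width: 43.9
gripper_force: 25.0
```

Request:
{"op": "servo_tool", "data": {
  "steps": [
    [255, [0, 0, 0.4], [0, 0, 0]],
    [255, [0, 0, 0], [0, 0, 0]],
    [255, [0, 0, 0.4], [0, 0, 0]],
    [255, [0, 0, 0], [0, 0, 0]],
    [255, [0, 0, 0.3], [0, 0, 0]],
    [255, [0, 0, 0], [0, 0, 0]],
    [255, [0, 0, 0], [0, 0, 0]],
    [255, [0, 0, 0], [0, 0, 0]],
    [255, [0, 0, 0], [0, 0, 0]],
    [255, [0, 0, 0], [0, 0, 0]]
  ]
}}

```text
time_s: 33.35
ee_pos: [623.0, 229.0, 80.9]
ee_rot: [180.0, 25.0, 163.6]
force: [-0.4, 0.1, -3.4]
gripper_width: 43.8
gripper_force: 25.0
```

```bash
python3 look3.py 4
```

```text
t 33.35 dist 0.6 rv [ 0.  0. -0.] force [-0.4  0.1 -3.4] w 43.8
[-0.3, 0.0, -0.5] [0.0002, 0.0004, -0.0003]
t 33.35 plate local by A [-0.3 -0.   3.5] F local [-1.8 -0.  -2.9]
scene 0.78 182 x [-19.5  47.4] y [-23.2  22.1] z [ 4.5  9.6 11.6]
scene pts above lid 792 zmin [12.  12.  12.1 12.1 12.1]
top 0.55 190 x [ 7.  46.9] y [-23.9  22.2] z [ 0.6  6.6 10.2]
top pts above lid 243 zmin [12.4 12.7 13.7 13.7 13.9]
```

Request:
{"op": "servo_tool", "data": {
  "steps": [
    [255, [0, 0, 0.3], [0, 0, 0]],
    [255, [0, 0, 0], [0, 0, 0]],
    [255, [0, 0, 0.3], [0, 0, 0]],
    [255, [0, 0, 0], [0, 0, 0]],
    [255, [0, 0, 0.3], [0, 0, 0]],
    [255, [0, 0, 0], [0, 0, 0]],
    [255, [0, 0, 0.3], [0, 0, 0]],
    [255, [0, 0, 0], [0, 0, 0]],
    [255, [0, 0, 0], [0, 0, 0]],
    [255, [0, 0, 0], [0, 0, 0]]
  ]
}}

```text
time_s: 34.55
ee_pos: [623.2, 229.0, 80.5]
ee_rot: [180.0, 25.0, 163.6]
force: [-5.5, 0.5, 4.6]
gripper_width: 43.9
gripper_force: 25.0
```

Request:
{"op": "servo_tool", "data": {
  "steps": [
    [255, [0, 0, 0.3], [0, 0, 0]],
    [255, [0, 0, 0], [0, 0, 0]],
    [255, [0, 0, 0.3], [0, 0, 0]],
    [255, [0, 0, 0], [0, 0, 0]],
    [255, [0, 0, 0.3], [0, 0, 0]],
    [255, [0, 0, 0], [0, 0, 0]],
    [255, [0, 0, 0], [0, 0, 0]],
    [255, [0, 0, 0], [0, 0, 0]],
    [255, [0, 0, 0], [0, 0, 0]],
    [255, [0, 0, 0], [0, 0, 0]]
  ]
}}

```text
time_s: 35.55
ee_pos: [623.2, 229.0, 80.4]
ee_rot: [180.0, 25.0, 163.6]
force: [-9.1, 0.1, 9.0]
gripper_width: 44.0
gripper_force: 25.0
```

```bash
python3 look3.py 4
```

```text
t 35.55 dist 1.2 rv [ 0.     0.001 -0.001] force [-9.1  0.1  9. ] w 44.0
[-0.3, -0.0, -1.1] [0.0004, 0.0008, -0.0007]
t 35.55 plate local by A [-0.3 -0.   2.9] F local [-4.1 -2.4 11.8]
scene 0.71 155 x [-15.6  47.8] y [-23.   21.6] z [ 5.9  9.4 11.1]
scene pts above lid 785 zmin [12.1 12.2 12.3 12.6 12.6]
top 0.57 159 x [10.9 46.3] y [-23.4  18.1] z [2.4 6.2 9.9]
top pts above lid 236 zmin [12.3 12.8 12.8 12.8 14. ]
```

Request:
{"op": "servo_tool", "data": {
  "steps": [
    [255, [0, 0, -0.6], [0, 0, 0]],
    [255, [0, 0, 0], [0, 0, 0]],
    [130, [0, 0, 0], [0, 0, 0]],
    [120, [0, 0, 0], [0, 0, 0]],
    [110, [0, 0, 0], [0, 0, 0]],
    [95, [0, 0, 0], [0, 0, 0]],
    [80, [0, 0, 0], [0, 0, 0]],
    [80, [0, 0, 0], [0, 0, 0]],
    [80, [0, 0, 0], [0, 0, 0]],
    [80, [0, 0, 0], [0, 0, 0]]
  ]
}}

```text
time_s: 36.75
ee_pos: [623.7, 228.9, 79.6]
ee_rot: [180.0, 25.0, 163.6]
force: [-0.6, -0.1, 0.6]
gripper_width: 62.7
gripper_force: 0.6
```

Request:
{"op": "servo_tool", "data": {
  "steps": [
    [80, [0, 0, -2], [0, 0, 0]],
    [80, [0, 0, -4], [0, 0, 0]],
    [80, [0, 0, -8], [0, 0, 0]],
    [80, [0, 0, -15], [0, 0, 0]],
    [80, [0, 0, -25], [0, 0, 0]],
    [80, [5, 0, -30], [0, 0, 0]],
    [80, [25, 0, -30], [0, 0, 0]],
    [80, [40, 0, -20], [0, 0, 0]],
    [80, [40, 0, -10], [0, 0, 0]],
    [80, [40, 0, 0], [0, 0, 0]]
  ]
}}

```text
time_s: 37.75
ee_pos: [433.8, 285.8, 149.2]
ee_rot: [179.6, 25.2, 163.5]
force: [0.3, 0.8, -1.3]
gripper_width: 62.6
gripper_force: 0.0
```

Request:
{"op": "servo_tool", "data": {
  "steps": [
    [80, [40, 0, 0], [0, 0, 0]],
    [80, [20, 0, 0], [0, 0, 0]],
    [80, [0, 0, 0], [0, 0, 0]],
    [80, [0, 0, 0], [0, 0, 0]],
    [80, [0, 0, 0], [0, 0, 0]],
    [80, [0, 0, 0], [0, 0, 0]],
    [80, [0, 0, 0], [0, 0, 0]],
    [80, [0, 0, 0], [0, 0, 0]],
    [80, [0, 0, 0], [0, 0, 0]],
    [80, [0, 0, 0], [0, 0, 0]]
  ]
}}

```text
time_s: 38.75
ee_pos: [382.7, 299.7, 121.2]
ee_rot: [180.0, 25.0, 163.6]
force: [0.2, -0.7, -0.4]
gripper_width: 62.8
gripper_force: 0.0
```

Run:
```python
from rec import *
import fit
s=state();print(s["time_s"],s["ee_pos"],s["gripper_width"])
for a in("scene","top"):
    p=cams.grab_frame(a); np.savez("r_%s.npz"%a,**{k:np.array(p[k]) for k in p})
    for r in outline_of(p,"plate_c"):
        v,u=np.nonzero(r["pixels"]); w=(pts(p,np.c_[u,v])-RO)@RR
        if abs(w[:,1].mean())<80:
            g,res,_,_=np.linalg.lstsq(np.c_[w[:,:2],np.ones(len(w))],w[:,2],rcond=None)
            rc=cv2.minAreaRect(w[:,:2].astype(np.float32))
            print(a,round(r["confidence"],2),len(w),"x",np.round(np.percentile(w[:,0],[1,99]),1),"y",np.round(np.percentile(w[:,1],[1,99]),1),"z",np.round(np.percentile(w[:,2],[5,50,95]),1),"tilt deg",np.degrees(g[:2]).round(2),np.round(rc[0],1),np.round(rc[1],1),round(rc[2],1))
    v,u=np.mgrid[60:260,90:380]; w=(pts(p,np.c_[u.ravel(),v.ravel()])-RO)@RR
    m=(abs(w[:,0])<80)&(abs(w[:,1])<75)&((abs(w[:,1])>60)|(abs(w[:,0])>56))&(abs(w[:,2])<15)
    print(a,"lid z",np.median(w[m,2]).round(2))
    for t in("wax_jar","oil_bottle","screwdriver"):
        r=look_for(p,t); print(t,np.round(r[0]["at"],1) if r else None)
```

```text
38.75 [382.71134509 299.68931546 121.16052814] 62.76095186883943
scene 0.72 320 x [-43.7  47.3] y [-24.1  43.3] z [ 3.3  9.2 10.9] tilt deg [  8.73 -26.63] [ 401.4 -336.1] [  89.5 1136.6] 50.1
scene lid z 4.64
wax_jar [286.2 183.1]
oil_bottle [322.2 191.6]
screwdriver [204.2 154.4]
top 0.63 431 x [-41.4  45.9] y [-23.7  25.1] z [0.5 5.9 9.8] tilt deg [ 0.44 -0.7 ] [1.5 1.6] [51.2 90.4] 89.8
top lid z 1.16
wax_jar [222.7 183. ]
oil_bottle [226.3 145.6]
screwdriver [223.3 261.4]
```

Run:
```python
from rec import *
for a in("scene","top"):
    d=np.load("r_%s.npz"%a); p={k:d[k] for k in d}
    v,u=np.mgrid[60:260,90:380]; w=(pts(p,np.c_[u.ravel(),v.ravel()])-RO)@RR
    for n,m in(("plate",(abs(w[:,0])<38)&(abs(w[:,1])<17)),("lid",(abs(w[:,0])<80)&(abs(w[:,1])<75)&((abs(w[:,1])>60)|(abs(w[:,0])>56)))):
        q=w[m&(abs(w[:,2]-5)<7)]; A=np.c_[q[:,:2],np.ones(len(q))]; g=np.linalg.lstsq(A,q[:,2],rcond=None)[0]
        print(a,n,len(q),"tilt",np.degrees(g[:2]).round(2),"z",g[2].round(2),"sd",(q[:,2]-A@g).std().round(2))
```

```text
scene plate 162 tilt [-0.07  0.49] z 9.63 sd 0.87
scene lid 617 tilt [-0.07  0.07] z 4.62 sd 0.93
top plate 267 tilt [0.23 0.24] z 6.18 sd 2.36
top lid 1013 tilt [0.03 0.07] z 1.53 sd 1.92
```

The plate stands 5.0 mm above the lid in scene and 4.7 mm in top, against a nominal 5.0. It is parallel to the lid within noise, so it is seated. The bystanders read where they did at the start.

```bash
python3 -c "
from workcell import ticket; print(ticket.job_done())"
```

```text
the job is handed in; nothing more can be done
None
```

The job is handed in: I slid the plate home against the end stop and side rail (forces read about 7 N), then gripped it there and carried it to the key box. It was lowered still held, released in the lid recess and measured flat and fully down; the jar, screwdriver and bottle look unmoved, and it took about 39 of the 72 s.

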